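# Shut the slip-line plug valve with an adjustable wrench

### The job

Shut the slip line: set the adjustable wrench flat on the valve box with its jaws round the brass hex spindle, roll the wrench's worm until the jaw is snug on the hex, and only then turn the spindle clockwise with the wrench until it comes up against its closed stop. Leave the wrench sitting snug on the hex, lying flat on the box. Do not drive the jaw or the spindle directly with the gripper, and leave the cup, the jar and the mug alone.

Things in the scene. Friction and masses are not known exactly. Their poses are not given: they have to be found in the camera images.
- valve_box: Round blue valve box, 164 mm across, with a flat grey cover plate, its top 30 mm above the bench; fixed. Origin: centre of its underside. Two short pipe stubs (to 106 mm from the centre, no higher than 27 mm) leave it along its x axis. On the cover a green dash lies on the +x side (open) and a red dash on the -y side (closed).
- spindle_top (a point): Centre of the top of the brass hex spindle of the plug valve, which stands upright in the middle of the cover: 27 mm across flats (31.2 mm across corners), 20 mm high above the cover. Its own x axis points along the red pointer on its top, toward a corner of the hex; flats face its +y and -y (and each 60 degrees from there).
- pointer_tip (a point): Tip of the red pointer on top of the spindle, 13.5 mm from the axis.
- spindle (a joint): Turn of the spindle in rad, growing clockwise seen from above: 0 fully open (pointer at the green dash), 1.571 fully closed, hard stop (pointer at the red dash). It starts part-way, 0.5 to 0.9. It is stiff: about 0.3 N m, and stays where left.
- wrench: Loose steel adjustable wrench, 231 mm long, 0.44 kg give or take a quarter, flat on the bench. Origin: on its underside, at the centre of a 27 mm hex seated on the fixed jaw. x axis out of the mouth, z up, handle to -x. Head: x -72 to +15, y -28 to +30, 18 mm thick. Fixed jaw face at y = -13.5 mm, x -17 to +15; jaw faces lie along x; throat at x = -17.5 mm. Mass centre at x = -63 mm.
- wrench_grip (a point): Point on the handle's centre line, 105 mm behind the wrench's origin, 9 mm above its underside: a good place to hold. The handle has straight parallel sides 20 mm apart from 88 to 190 mm behind the origin, from 2 to 16 mm above the underside; the wrench ends 216 mm behind the origin. Axes as the wrench's.
- worm_top (a point): Highest point of the wrench's worm: a dark threaded roller with a yellow stripe, 26 mm in diameter, 23 mm long, lying crosswise in a window of the head (axis along the wrench's y; this point at x = -42.5, y = 2, z = 28.5 mm in the wrench's frame), 10.5 mm proud of the head. Rolling takes 3 to 4 N along its grippy top, so press on it with some 8 to 12 N. Axes as the wrench's.
- jaw (a joint): Opening between the jaw faces in m: starts at 0.030 to 0.0325, reads about 0.027 when snug on the hex (so the worm must turn 4 to 8 rad). The moving jaw (on the wrench's +y side, 13.5 mm wide) holds where the worm leaves it up to about 60 N; pushing the handle hard against the closed stop (over some 6 N at 150 mm from the spindle) may force it open.
- clay_cup: Grey-brown straight clay cup, 78 mm across and 83 mm high, a bystander. Origin: centre of its underside.
- soap_jar: Ochre jar with white lid, 66 mm across and 105 mm high, a bystander. Origin: centre of its underside.
- spotted_mug: White mug with grey-green spots, 78 mm across (114 mm with its handle) and 93 mm high, a bystander. Origin: underside, within 20 mm of its middle.
- worm (a joint): Turn of the worm in rad, 0 at an opening of 31.5 mm. It grows, and the jaw closes by 0.7 mm a radian (about 0.05 mm for each mm rubbed), when the worm's top is rubbed toward the mouth (+x of the wrench); rubbing back opens the jaw. It stops rolling when the jaw is snug, then the finger slips on it.
Not all that is in view belongs to the job. Of the things that look like the valve_box, the larger one is meant.

How it is judged:
On the way, in this order (a step that is already met when the one before it is completed fails the run):
1. the wrench lies on the valve box with the hex between its jaws, the jaw still open (x of spindle_top in the frame of wrench between -0.006 and 0.01 m and y of spindle_top in the frame of wrench between -0.004 and 0.008 m and z of spindle_top in the frame of wrench above 0.016 m and value of joint jaw above 0.0285 m), for 0.2 s.
2. the jaw is rolled snug on the hex (under 1 mm of play) before the spindle is turned (x of spindle_top in the frame of wrench between -0.006 and 0.01 m and z of spindle_top in the frame of wrench above 0.016 m and value of joint jaw below 0.028 m and distance of pointer_tip from where it was at the start of the episode below 0.003 m), for 0.2 s.
3. the spindle is turned to its closed stop (value of joint spindle above 1.47 rad), for 0.2 s.
At the end, for the whole second after the job is handed in: The spindle is within 0.1 rad of its closed stop (joint over 1.47), the wrench lies flat (within 0.06 rad) and still on the valve box with the hex between its jaws, and the jaw is within 1.5 mm of snug (opening under 28.5 mm) (value of joint spindle above 1.47 rad and value of joint jaw below 0.0285 m and x of spindle_top in the frame of wrench between -0.006 and 0.01 m and z of spindle_top in the frame of wrench above 0.016 m and angle between wrench's own z axis and vertical below 0.06 rad and linear speed of wrench below 0.01 m/s); the robot touches nothing.
It fails at once if the spindle is turned by more than about 0.2 rad while the jaw is loose (over 1.5 mm of play) (distance of pointer_tip from where it was at the start of the episode above 0.003 m and value of joint jaw above 0.0285 m and value of joint spindle below 1.45 rad).
It fails at once if the gripper's fingers push on the spindle itself (over 5 N) (contact force between the fingers and spindle above 5 N).
It fails at once if the gripper's fingers push the moving jaw itself (over 12 N) (contact force between the fingers and jaw above 12 N).
It fails at once if the cup, jar or mug is shifted by more than 15 mm or tipped (distance of any of clay_cup, soap_jar, spotted_mug from where it was at the start of the episode above 0.015 m or angle between any of clay_cup, soap_jar, spotted_mug's own z axis and vertical above 0.3 rad).
It also fails if it takes over 69 s, if anything falls off the work surface, if the arm or the gripper's body presses on something with over 40 N, if the wrist force passes 120 N, or if a joint passes its speed limit or range.

### The arm

A 6-joint arm with a two-finger parallel gripper is mounted at the origin on the work surface; the furniture and walls round the work are solid. World frame = base frame: x ahead of the robot, y to its left, z up, the work surface at z = 0. Lengths are in m, angles in rad, forces in N, time in s.
With the tool pointing down it reaches from about 0.425 to 1.125 m from the base axis. Payload 14.9 kg.
Tool frame: the origin (TCP) lies midway between the tips of the shut fingers; the grasp point (between the pads) lies 19 mm behind it; z points along the fingers, y is the direction in which the jaws open and shut (so a half turn about z gives the same grasp; the last joint's range is limited). The gripper opens to 91 mm and grips with 3 to 60 N. Pads are 32 mm wide; open, the fingers measure 118 mm over their backs; the gripper's body (76 mm by 178 mm) begins 60 mm behind the grasp point.
Start: joints at [1.108, 0.379, 1.734, -0, 1.028, -0.033], TCP at [0.292, 0.636, 0.214] pointing down, gripper open.
Joint ranges: [-2.77, 2.77], [-0.74, 2.19], [0, 2.66], [-1.06, 4.2], [0.31, 2.87], [-3.08, 3.08]. Speed limits (rad/s): [1.89, 1.89, 2.39, 3.14, 3.14, 3.14].

### API

Orientations are given as a unit quaternion [x, y, z, w].
In Python, from bench import r gives the robot as it stands.
- The arm moves only by the tool jog_arm, never from a script. Its argument "moves" is a list of rows, each a list of 3 entries, a list of its own where there are three numbers: the shift along the world's x, y, z in mm, then the turn, a rotation vector about the world's x, y, z in degrees, then the closure, from -1 (fully open) to 1 (shut). A call has 1 to 20 rows; each row shifts and turns the commanded pose from where the row before left it; what a row does not reach is not made up. A row lasts 1/8 s, in which the tool goes at most 62.5 mm and 10.7 degrees, less where a joint would pass 70% of its speed; a pose out of reach is approached as far as the arm can. A call is refused whole if a number of a shift passes 62.5 or a number of a turn 10.7, either way. A call with a gripper value outside its range is refused whole. The fingers move at their own pace and stop on an object; the grip force is fixed at half the most. Time passes only in rows, so rows that do not move let the fingers close. It gives the time, the measured TCP pose, the force and the opening at its end, in the units of the state.
- r.read_state(): the state, without advancing time (a new reading comes with each control period).
- r.read_camera(name): name is "scene" or "top" or "wrist"; returns (picture, depth): 480x640x3 uint8, red, green, blue; 480x640 float32, m along the optical axis (not along the pixel's ray), 0 where there is no reading.
- r.calibration(name): a dict with "vfov" (degrees; the focal length in pixels is half the picture's height over the tangent of half this angle, whatever the lens; pixels are square), "cx", "cy" (the principal point, pixels), "world_to_cam" (4x4, takes a point from world to camera coordinates). Camera axes: x right, y down, z forward; pixel columns grow to the right and rows downward; lengths in m; the calibration is good to about 2 mm. A picture is of the moment at which its call begins: read the wrist's pose just before it. calibration takes no time and is no camera call; for the wrist camera it gives the pose at the moment of the call.
- r.sign_off(): hands the job in, once; it reports no verdict.
The state is a dict: "time_s": time; "joints": joint angles; "qvel": joint speeds; "joint_torque": joint torques, N m; "tool_pos": TCP position; "tcp_rot": TCP orientation; "force": force on the tool from outside, world axes, zero at the start; "torque": the same for the moment, N m; "gripper_width": opening from 0.0 (shut) to 1.0 (fully open).
Only numpy, scipy, OpenCV 4.12 (cv2) and the standard library are available. Lean on these libraries where they do the work, as an engineer would, in place of code of your own. Each camera call takes 0.05 s, during which the arm holds its last target.

## Working session

There is one attempt and no reset: what is moved stays moved. The work goes in short steps, Python scripts to look and compute and a tool call to move; the robot and the scene stay as the last step left them, time stands still between calls to the robot, and variables do not carry over. Pictures are saved under pics/ and viewed, and the job is handed in when it is done.

Besides the shell and the picture viewer there is one more tool, called as name([rows], argument=value, ...), one row to a line, values as JSON. jog_arm: Moves the arm, as the interface text tells. Its arguments: {"type":"object","properties":{"moves":{"type":"array","items":{"type":"array"}}},"required":["moves"]}

```bash
ls; mkdir -p pics; python3 - <<'E'
from bench import r
import cv2,numpy as np
print(r.read_state())
for n in ["scene","top","wrist"]:
    c=r.calibration(n); p,d=r.read_camera(n)
    cv2.imwrite(f"pics/{n}0.png",p[:,:,::-1]); np.savez(f"pics/{n}0.npz",p=p,d=d,M=c["world_to_cam"],k=[c["vfov"],c["cx"],c["cy"]]); print(n,c)
E
```

```text
pics
{'time_s': 0.0, 'joints': array([ 1.10770206e+00,  3.79375227e-01,  1.73478050e+00,  3.88676638e-05,
        1.02850975e+00, -3.33187725e-02]), 'qvel': array([-4.86033648e-04, -3.86492676e-05,  1.62561678e-03,  1.37447642e-04,
        2.34080983e-03,  4.07517081e-04]), 'joint_torque': array([-7.11673347e-04, -7.63744283e+01, -4.34365904e+01,  6.49911398e-02,
        4.25478956e-02, -1.20117243e-04]), 'tool_pos': array([0.29149841, 0.63598234, 0.21331171]), 'tcp_rot': array([ 2.13247537e-01,  9.76998055e-01, -5.15884686e-04, -1.47908248e-04]), 'force': array([0.01134522, 0.21630908, 0.36992667]), 'torque': array([-0.01564603, -0.00042139, -0.01154968]), 'gripper_width': 0.9982985524595925}
scene {'vfov': 43.60289064810383, 'cx': 309.3640931064508, 'cy': 247.1985821848292, 'world_to_cam': array([[-0.99040619,  0.13718024,  0.01664817,  0.49503146],
       [ 0.09210146,  0.74511296, -0.66054826, -0.06358579],
       [-0.10301894, -0.65267776, -0.75059899,  1.30452524],
       [ 0.        ,  0.        ,  0.        ,  1.        ]])}
top {'vfov': 45.57684068503413, 'cx': 324.2551660635278, 'cy': 241.46735775095252, 'world_to_cam': array([[ 0.00842352, -0.99994616,  0.00605914,  0.07870542],
       [-0.99245249, -0.00910142, -0.12229155,  0.53215223],
       [ 0.12234011, -0.00498328, -0.99247572,  1.42972343],
       [ 0.        ,  0.        ,  0.        ,  1.        ]])}
wrist {'vfov': 70.08951734186095, 'cx': 322.6544260052037, 'cy': 236.67812931658213, 'world_to_cam': array([[ 0.41816303,  0.90837064, -0.00157106, -0.69882788],
       [ 0.87158943, -0.40074263,  0.28237776, -0.03015726],
       [ 0.25587408, -0.11944926, -0.959302  ,  0.39174498],
       [ 0.        ,  0.        ,  0.        ,  1.        ]])}
```

View pics/scene0.png

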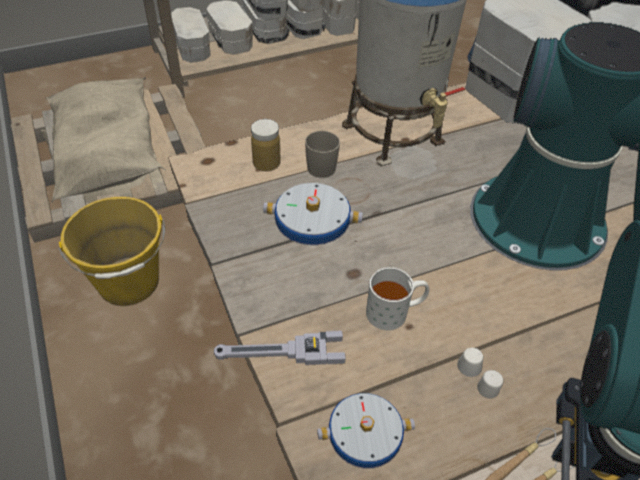

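View pics/top0.png

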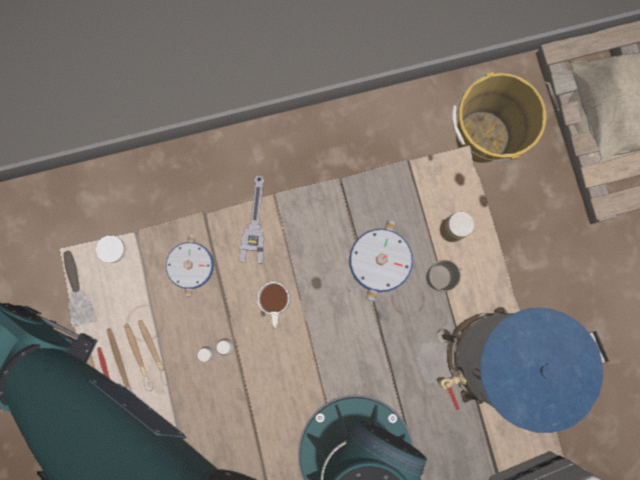

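View pics/wrist0.png

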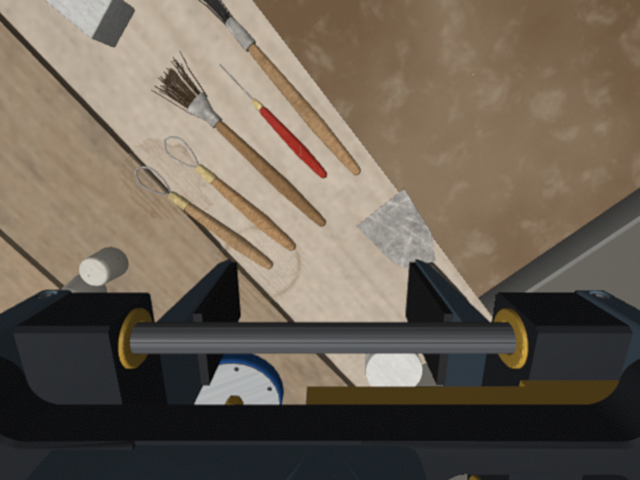

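```bash
cat > h.py <<'E'
import numpy as np,cv2
def load(n):
    z=np.load(f"pics/{n}.npz"); return z["p"],z["d"],z["M"],z["k"]
def ray(M,k,uv):
    f=240/np.tan(np.radians(k[0]/2)); uv=np.atleast_2d(uv).astype(float)
    dc=np.c_[(uv[:,0]-k[1])/f,(uv[:,1]-k[2])/f,np.ones(len(uv))]
    R=M[:3,:3]; return -R.T@M[:3,3], dc@R
def plane(M,k,uv,z):
    o,d=ray(M,k,uv); return o+d*((z-o[2])/d[:,2])[:,None]
def proj(M,k,P):
    P=np.atleast_2d(P); c=P@M[:3,:3].T+M[:3,3]; f=240/np.tan(np.radians(k[0]/2))
    return np.c_[c[:,0]/c[:,2]*f+k[1],c[:,1]/c[:,2]*f+k[2]]
def snap(r,n,name):
    c=r.calibration(n); p,d=r.read_camera(n)
    M=c["world_to_cam"];k=[c["vfov"],c["cx"],c["cy"]]
    cv2.imwrite(f"pics/{name}.png",p[:,:,::-1]); np.savez(f"pics/{name}.npz",p=p,d=d,M=M,k=k)
    return p,d,M,k
def crop(p,x0,y0,x1,y1,s,name):
    cv2.imwrite(f"pics/{name}.png",cv2.resize(p[y0:y1,x0:x1,::-1],None,fx=s,fy=s,interpolation=cv2.INTER_CUBIC))
E
python3 - <<'E'
from h import *
p,d,M,k=load("top0")
crop(p,150,170,430,310,2.8,"c0"); crop(p,340,215,425,305,6,"c1"); crop(p,230,170,290,270,6,"c2")
hsv=cv2.cvtColor(p,cv2.COLOR_RGB2HSV)
m=cv2.inRange(hsv,(100,100,50),(125,255,255))
n,l,s,c=cv2.connectedComponentsWithStats(m)
print([ (s[i],c[i]) for i in range(1,n) if s[i,4]>30])
E
```

```text
[(array([520, 310,  24,  14, 120], dtype=int32), array([533.325, 316.125])), (array([537, 319,  43,  34, 386], dtype=int32), array([558.89119171, 335.86528497])), (array([520, 323,  21,  12,  47], dtype=int32), array([530.12765957, 328.55319149])), (array([ 481,  334,  121,   98, 6681], dtype=int32), array([541.45382428, 386.77473432])), (array([546, 355,  14,  17,  49], dtype=int32), array([553.24489796, 361.67346939]))]
```

View pics/c0.png

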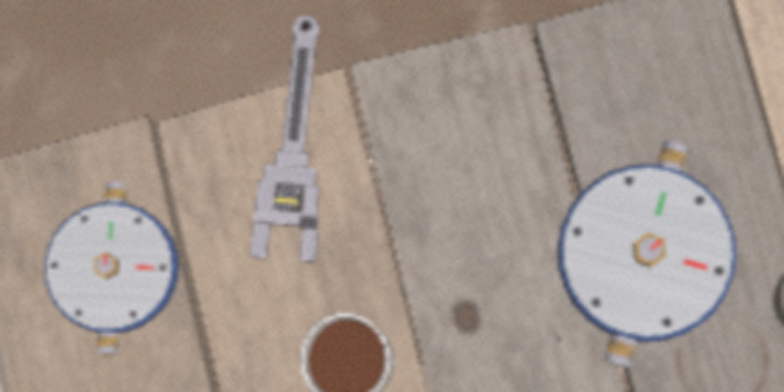

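View pics/c1.png

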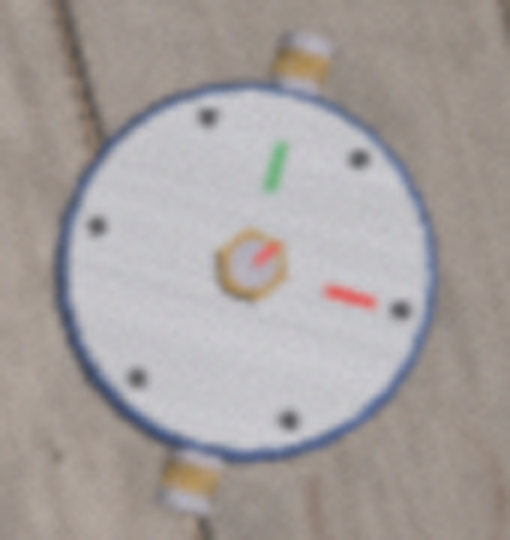

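View pics/c2.png

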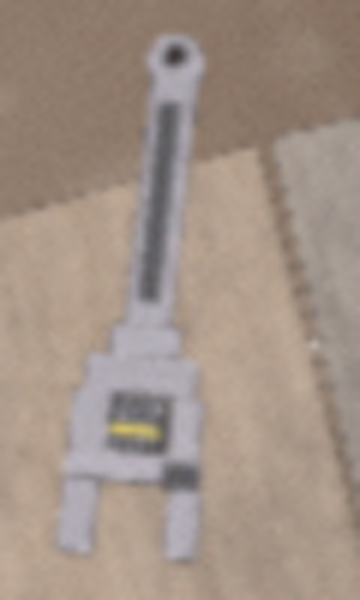

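```bash
python3 - <<'E'
from h import *
p,d,M,k=load("top0")
P=lambda u,v,z: plane(M,k,[u,v],z)[0]
hsv=cv2.cvtColor(p,cv2.COLOR_RGB2HSV).astype(int)
# cover
w=np.zeros(p.shape[:2],np.uint8); w[222:298,345:418]=1
m=((hsv[...,1]>60)&(hsv[...,0]>100)&(hsv[...,0]<130)&(w>0)).astype(np.uint8)
ys,xs=np.nonzero(m); hull=cv2.convexHull(np.c_[xs,ys].astype(np.int32)); e=cv2.fitEllipse(hull); print("ell",e,len(xs))
c=P(*e[0],15); print("ctr",c)
o=P(382,259,50);print("spin",o)
g=P(386,242.7,30);rd=P(398.3,264.5,30);pt=P(386.3,255.5,50)
for n,q in (("g",g),("r",rd),("pt",pt)):
    v=q-o; print(n,q,np.hypot(*v[:2]),np.degrees(np.arctan2(v[1],v[0])))
# wrench mask
w[:]=0; w[172:268,235:282]=1
m=((hsv[...,1]<45)&(hsv[...,2]>120)&(w>0)).astype(np.uint8)
n,l,s,cc=cv2.connectedComponentsWithStats(m); i=1+np.argmax(s[1:,4]); print(s[i])
cv2.imwrite("pics/m.png",cv2.resize((l==i).astype(np.uint8)*255,None,fx=1,fy=1)[160:280,220:300].repeat(5,0).repeat(5,1))
# handle midline rows 190..215
row=[]
for y in range(192,218):
    x=np.nonzero(l[y]==i)[0]; row.append(((x.min()+x.max())/2,y,x.max()-x.min()+1))
row=np.array(row); W=plane(M,k,row[:,:2],16); print(row[::5])
f=np.polyfit(W[:,0],W[:,1],1); th=np.arctan2(-f[0],-1); print("wrench yaw",np.degrees(th),f)
for u,v,z in((259.3,179.2,14),(243.5,261,18),(259.5,263,18)): print(P(u,v,z))
ym=(abs(hsv[...,0]-27)<8)&(hsv[...,1]>120)&(w>0); y,x=np.nonzero(ym); print("yellow",x.mean(),y.mean(),P(x.mean(),y.mean(),27))
for nm,z,(u,v) in (("jar",105,(460,225)),("cup",83,(443,274)),("mug",93,(273,297))): print(nm,P(u,v,z/1000))
E
```

```text
ell ((380.6284484863281, 259.97845458984375), (61.95539855957031, 62.74958801269531), 124.68500518798828) 147
ctr [-0.88273539  1.50164088 15.        ]
spin [-4.16627807  5.27263856 50.        ]
g [-3.12859367  3.34110217 30.        ] 2.192628948583971 -61.75385668425015
r [-2.03426787  3.95229033 30.        ] 2.507745385167666 -31.769822446410256
pt [-4.46952349  5.64113417 50.        ] 0.47722824904100286 129.45192689222495
[ 239  175   26   89 1030]
[[257.5 192.    8. ]
 [257.  197.    9. ]
 [256.5 202.   10. ]
 [256.  207.    9. ]
 [255.5 212.   10. ]
 [255.  217.    9. ]]
wrench yaw 175.8360262895199 [-0.07280327 -1.77325654]
[-2.57983868 -1.31073836 14.        ]
[-1.09151466 -2.16217463 18.        ]
[-1.03752979 -1.69745957 18.        ]
yellow 250.0 241.0 [-2.78334154 -3.12089045 27.        ]
jar [ 0.56607949 -0.24762586  0.105     ]
cup [ 0.44737193 -0.20869327  0.083     ]
mug [0.38730322 0.20669891 0.093     ]
```

View pics/m.png

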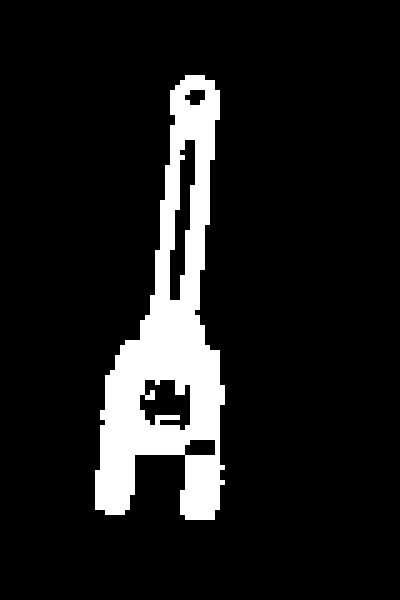

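```bash
python3 - <<'E'
from h import *
p,d,M,k=load("top0")
P=lambda u,v,z: plane(M,k,[u,v],z/1000)[0]*1000
print("ctr",P(380.63,259.98,22))
o=P(382,259,50);print("spin",o)
for n,(u,v,z) in dict(g=(386,242.7,30),r=(398.3,264.5,30),pt=(386.3,255.5,50),p1=(390.5,225.5,20),p2=(371.5,295.5,20)).items():
    q=P(u,v,z);v=q-o; print(n,q,np.hypot(*v[:2]),np.degrees(np.arctan2(v[1],v[0])))
row=np.array([[257.5,192],[257,197],[256.5,202],[256,207],[255.5,212],[255,217]]);W=plane(M,k,row,.016)
f=np.polyfit(W[:,0],W[:,1],1); print("yaw",np.degrees(np.arctan2(-f[0],-1)),W*1000)
for u,v,z in((259.3,179.2,14),(243.5,261,18),(259.5,263,18),(250,241,27)): print(P(u,v,z))
E
```

```text
ctr [486.13204959 -61.90672445  22.        ]
spin [486.08322568 -62.44792083  50.        ]
g [530.00498    -75.01490863  30.        ] 45.68423891070975 -15.967000013298673
r [ 474.22396928 -106.16897011   30.        ] 45.30090630633954 -105.17621202389044
pt [495.0435405  -73.33625238  50.        ] 14.101170365279682 -50.54807310777533
p1 [576.2472299  -88.04269805  20.        ] 93.72641185255858 -15.847607411459725
p2 [395.09563262 -38.46122485  20.        ] 94.09624686873978 165.23135621722093
yaw 175.69064839430067 [[662.16933746 258.92578547  16.        ]
 [648.86010203 259.9286965   16.        ]
 [635.57994281 260.92941651  16.        ]
 [622.32876461 261.92795267  16.        ]
 [609.10647268 262.92431211  16.        ]
 [595.91297267 263.91850196  16.        ]]
[696.85612542 255.20986519  14.        ]
[480.69862845 290.57273178  18.        ]
[475.90834309 249.33677839  18.        ]
[531.56847238 273.99621513  27.        ]
```

jog_arm([
  [[30,-37,0],[0,0,2],-1],
  [[30,-37,0],[0,0,2],-1],
  [[30,-37,0],[0,0,2],-1],
  [[30,-37,0],[0,0,2],-1],
  [[30,-37,0],[0,0,2],-1],
  [[30,-37,0],[0,0,2],-1],
  [[30,-37,0],[0,0,2],-1],
  [[30,-37,0],[0,0,2],-1],
  [[30,-37,0],[0,0,2],-1],
  [[30,-37,0],[0,0,2],-1],
  [[0,0,0],[0,0,0],-1],
  [[0,0,0],[0,0,0],-1],
])

```text
time_s: 1.65
tool_pos: [0.5913, 0.2665, 0.2137]
tcp_rot: [0.041, 0.999, -0.0, -0.0]
force: [-0.6, 0.7, 0.7]
gripper_width: 1.005
```

```bash
python3 - <<'E'
from bench import r
from h import *
p,d,M,k=snap(r,"wrist","w1"); s=r.read_state(); print(s["tool_pos"],s["tcp_rot"],s["joints"],s["time_s"]); print(-M[:3,:3].T@M[:3,3])
snap(r,"top","t1")
E
```

```text
[0.59107484 0.2668721  0.2137268 ] [ 4.03168038e-02  9.99186914e-01 -3.40478768e-05 -2.56102891e-04] [ 3.88105439e-01  3.00283546e-01  1.84262499e+00  1.79367400e-04
  9.99178328e-01 -1.10213249e+00] 1.7
[0.51106696 0.27298445 0.38356922]
```

View pics/w1.png

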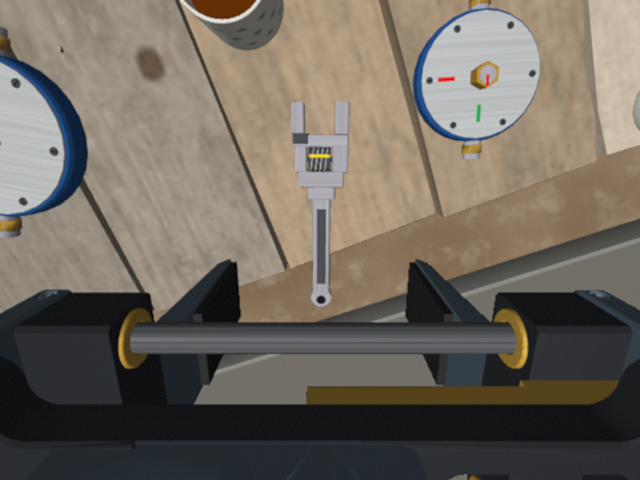

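```bash
python3 - <<'E'
from h import *
p,d,M,k=load("w1")
crop(p,280,90,360,210,5,"c3"); crop(p,280,180,360,315,5,"c4")
E
```

```text
(no output)
```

View pics/c3.png

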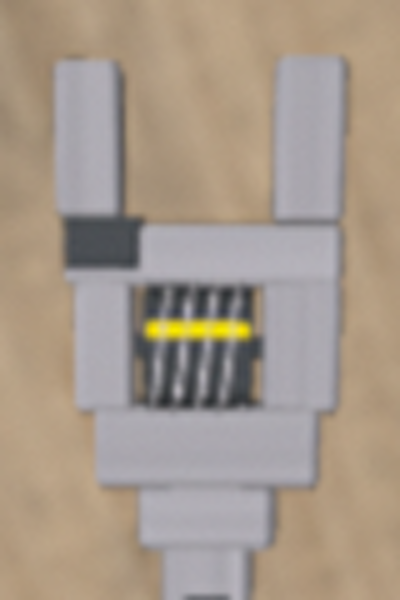

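View pics/c4.png

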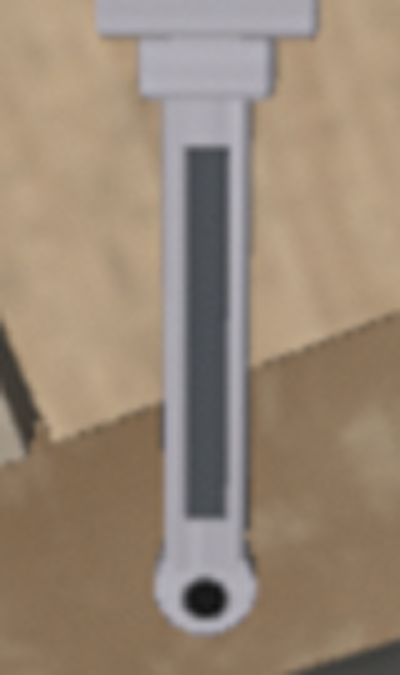

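```bash
python3 - <<'E'
from h import *
p,d,M,k=load("w1")
def P(cx,cy,z,y0): return plane(M,k,[280+cx/5,y0+cy/5],z/1000)[0]*1000
a=P(207,148,16,180);b=P(206,518,16,180); 
u=(a-b)[:2];u/=np.hypot(*u);v=np.array([-u[1],u[0]])
print("yaw",np.degrees(np.arctan2(u[1],u[0])),a,b)
F={"fix_in_tip":(278,57,18,90),"fix_in_base":(274,218,18,90),"fix_out_tip":(346,57,18,90),"mov_in_tip":(117,61,18,90),"mov_in_base":(120,213,18,90),"mov_out_tip":(56,60,18,90),"headback":(207,486,18,90),"headR":(338,250,18,90),"headL":(64,245,18,90),"end":(206,633,12,180),"hole":(205,598,16,180),"a":(207,148,16,180),"b":(206,518,16,180),"wormL":(146,330,28,90),"wormR":(250,330,28,90)}
for n,q in F.items():
    w=P(*q); r=w[:2]-a[:2]; print(n,w.round(1),"along %.1f lat %.1f"%(r@u,r@v))
E
```

```text
yaw 175.02913254616738 [587.68529283 264.94984888  16.        ] [675.27288241 257.3318013   16.        ]
fix_in_tip [478.9 288.3  18. ] along 110.4 lat -13.9
fix_in_base [509.5 285.3  18. ] along 79.7 lat -13.5
fix_out_tip [480.  301.9  18. ] along 110.5 lat -27.4
mov_in_tip [477.  256.3  18. ] along 109.6 lat 18.3
mov_in_base [505.9 254.   18. ] along 80.5 lat 18.0
mov_out_tip [475.8 244.1  18. ] along 109.7 lat 30.4
headback [563. 267.  18.] along 24.8 lat 0.1
headR [516.9 298.   18. ] along 73.4 lat -26.7
headL [511.2 241.9  18. ] along 74.2 lat 29.6
end [707.  254.6  12. ] along -119.8 lat -0.1
hole [695.7 255.4  16. ] along -108.5 lat 0.2
a [587.7 264.9  16. ] along 0.0 lat 0.0
b [675.3 257.3  16. ] along -87.9 lat -0.0
wormL [529.1 257.5  28. ] along 57.8 lat 12.5
wormR [530.8 278.5  28. ] along 57.8 lat -8.6
```

jog_arm([
  [[6,-3,-40],[0,0,-0.4],-1],
  [[0,0,-50],[0,0,0],-1],
  [[0,0,-50],[0,0,0],-1],
  [[0,0,-40],[0,0,0],-1],
  [[0,0,-20],[0,0,0],-1],
  [[0,0,0],[0,0,0],-1],
  [[0,0,-6],[0,0,0],-1],
  [[0,0,0],[0,0,0],-1],
  [[0,0,0],[0,0,0],-1],
])

```text
time_s: 2.88
tool_pos: [0.5982, 0.2635, 0.0088]
tcp_rot: [0.044, 0.999, 0.0, 0.001]
force: [-0.2, -0.2, 0.1]
gripper_width: 0.999
```

jog_arm([
  [[0,0,-5],[0,0,0],-1],
  [[0,0,0],[0,0,0],1],
  [[0,0,0],[0,0,0],1],
  [[0,0,0],[0,0,0],1],
  [[0,0,0],[0,0,0],1],
  [[0,0,0],[0,0,0],1],
  [[0,0,0],[0,0,0],1],
  [[0,0,0],[0,0,0],1],
  [[0,0,0],[0,0,0],1],
])

```text
time_s: 4.0
tool_pos: [0.5977, 0.2634, 0.0029]
tcp_rot: [0.044, 0.999, 0.0, 0.0]
force: [-0.4, 0.8, -0.1]
gripper_width: 0.212
```

jog_arm([
  [[0,0,20],[0,0,0],1],
  [[0,0,40],[0,0,0],1],
  [[0,0,50],[0,0,0],1],
  [[0,-20,20],[0,0,5],1],
  [[-8,-26,0],[0,0,8.7],1],
  [[-8,-26,0],[0,0,8.7],1],
  [[-8,-26,0],[0,0,8.7],1],
  [[-9,-26,0],[0,0,8.7],1],
  [[-9,-26,0],[0,0,8.7],1],
  [[-9,-26,0],[0,0,8.7],1],
  [[-9,-26,0],[0,0,8.7],1],
  [[-9,-25,0],[0,0,8.6],1],
  [[0,0,0],[0,0,0],1],
  [[0,0,0],[0,0,0],1],
  [[0,0,0],[0,0,0],1],
])

```text
time_s: 5.88
tool_pos: [0.5289, 0.0369, 0.1332]
tcp_rot: [-0.57, 0.822, -0.0, 0.0]
force: [0.3, 0.2, -4.5]
gripper_width: 0.212
```

```bash
python3 - <<'E'
from bench import r
from h import *
p,d,M,k=snap(r,"wrist","w2"); s=r.read_state(); print(s["tool_pos"],s["tcp_rot"],s["joints"],s["time_s"]); print(-M[:3,:3].T@M[:3,3])
E
```

```text
[0.52888745 0.03690488 0.13312088] [-5.69732075e-01  8.21830487e-01 -4.77332049e-05  1.05210551e-04] [ 2.56853173e-02  2.32923560e-01  2.11289167e+00  4.98070910e-05
  7.95549115e-01 -2.75750549e+00] 5.925
[ 0.50017891 -0.03799341  0.30308154]
```

View pics/w2.png

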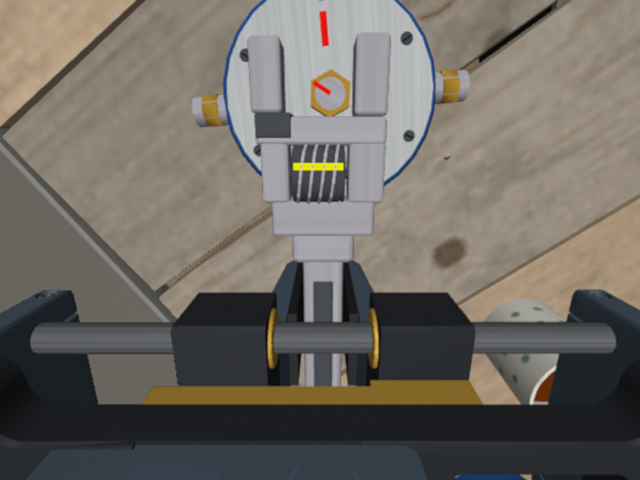

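```bash
python3 - <<'E'
from h import *
p,d,M,k=load("w2")
crop(p,240,20,400,130,5,"c5"); crop(p,220,0,440,180,3,"c6")
print("depths jaws",d[60,265],d[60,372],d[130,360], d[220,300],d[250,322],"hex",d[92,332],"cover",d[140,410])
E
```

```text
depths jaws 0.1416793 0.14088054 0.148897 0.1604363 0.16552015 hex 0.23425718 cover 0.263516
```

View pics/c5.png

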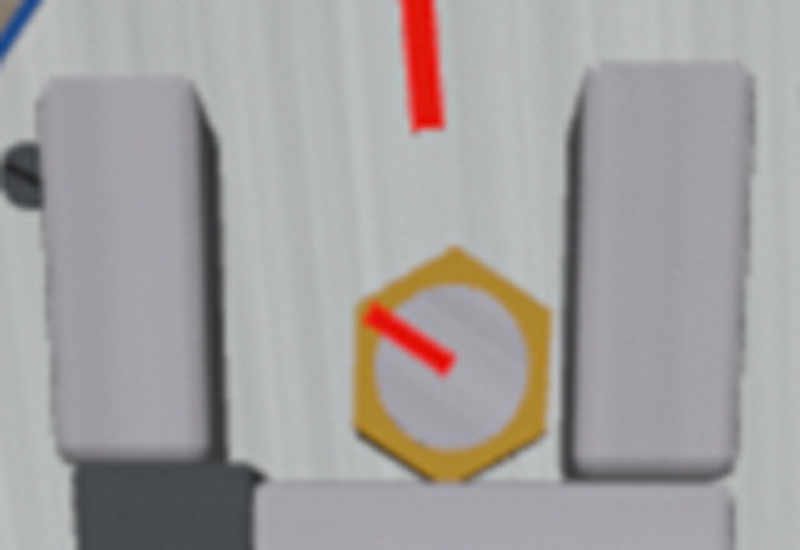

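```bash
cat > meas.py <<'E'
from h import *
def angs(M,k,cs,ctr,z):
    pass
E
python3 - <<'E'
from h import *
p,d,M,k=load("w2")
f=240/np.tan(np.radians(k[0]/2))
def D(u,v):
    z=np.median(d[v-2:v+3,u-2:u+3]); c=np.array([(u-k[1])/f*z,(v-k[2])/f*z,z]); return (M[:3,:3].T@(c-M[:3,3])*1000).round(1)
for q in ((258,50),(262,100),(366,50),(370,100),(300,220),(350,220),(322,130),(322,246),(306,260),(330,92),(410,120)): print(q,D(*q))
px=lambda c:np.array([240+c[0]/5,20+c[1]/5])
H=[(551,308),(456,247),(360,303),(354,427),(446,484),(546,432)]
W=np.array([plane(M,k,px(c),.05)[0]*1000 for c in H]); c=(W[0]+W[3]+W[2]+W[5])/4; print("hex",c, np.linalg.norm(W-c,axis=1))
a=[np.degrees(np.arctan2(*(w-c)[1::-1])) for w in W]; print(a, [ (x-a[2])%60 for x in a])
for n,q in dict(ptip=(370,312),reddash=(428,128),).items():
    w=plane(M,k,px(q),.05)[0]*1000; print(n,w-c,np.degrees(np.arctan2(*(w-c)[1::-1])))
np.save("pics/hex.npy",c)
E
```

```text
(258, 50) [513.1 -79.1 146.8]
(262, 100) [519.2 -61.  146.7]
(366, 50) [471.6 -63.5 146.7]
(370, 100) [476.2 -44.7 146.7]
(300, 220) [523.5  -6.5 147.1]
(350, 220) [501.6   1.7 147.2]
(322, 130) [499.6 -40.5 146.7]
(322, 246) [518.5   9.4 146. ]
(306, 260) [528.4  13.5 145.7]
(330, 92) [485.3 -63.5  49.8]
(410, 120) [434.2 -25.7  29.4]
hex [485.34332793 -62.36044916  50.        ] [15.32673104 15.15666503 15.09553991 15.59789009 15.06391778 15.36928659]
[np.float64(-170.98050288190362), np.float64(-111.9351609741207), np.float64(-53.626062807382276), np.float64(8.404505710011115), np.float64(66.12204769325368), np.float64(126.98202205429229)] [np.float64(2.645559925478665), np.float64(1.6909018332615702), np.float64(0.0), np.float64(2.030568517393391), np.float64(59.74811050063596), np.float64(0.6080848616745698)]
ptip [  8.08505522 -10.62374661   0.        ] -52.72755357905142
reddash [ -7.16433302 -28.84458186   0.        ] -103.94869344058951
```

```bash
python3 - <<'E'
from h import *
p,d,M,k=load("w2")
P=lambda x,y,z=146.8: plane(M,k,[240+x/5,20+y/5],z/1000)[0]*1000
F=dict(fo_tip=(750,75),fo_base=(733,465),fi_tip=(590,75),fi_base=(577,465),mi_tip=(190,90),mi_base=(208,450),mo_tip=(40,100),mo_base=(58,450))
W={n:P(*q) for n,q in F.items()}
W["tipF"]=P(670,63);W["tipM"]=P(120,76)
for n in("fo","fi","mi","mo"):
    v=(W[n+"_tip"]-W[n+"_base"]); print(n,np.degrees(np.arctan2(v[1],v[0])))
q=[-5.69732075e-01,8.21830487e-01]; tx=np.degrees(np.arctan2(2*q[0]*q[1],2*q[0]**2-1)); print("toolx",tx)
h=np.load("pics/hex.npy")
for yaw in (tx,):
    t=np.radians(yaw);u=np.array([np.cos(t),np.sin(t)]);v=np.array([-u[1],u[0]])
    o=np.array([528.9,36.9]); 
    for n,w in W.items(): r=w[:2]-o; print(n,round(r@u,1),round(r@v,1))
    r=h[:2]-o; print("hex",r@u,r@v)
E
```

```text
fo -110.28880877006338
fi -111.13721705063834
mi -109.54503580547572
mo -110.87345904239642
toolx -110.53691090165894
fo_tip 119.5 -27.9
fo_base 89.7 -28.1
fi_tip 119.6 -15.0
fi_base 89.7 -14.6
mi_tip 118.6 17.5
mi_base 91.0 17.1
mo_tip 117.9 29.8
mo_base 91.1 29.9
tipF 120.4 -21.4
tipM 119.6 23.2
hex 108.23223668848216 -5.966857644894395
```

jog_arm([
  [[-4.3,0.2,-30],[0,0,-2],1],
  [[0,0,-40],[0,0,0],1],
  [[0,0,0],[0,0,0],1],
  [[0,0,0],[0,0,0],1],
])

```text
time_s: 6.42
tool_pos: [0.5251, 0.0368, 0.064]
tcp_rot: [-0.555, 0.832, -0.0, 0.0]
force: [0.3, -0.1, -2.8]
gripper_width: 0.219
```

```bash
python3 - <<'E'
from bench import r
from h import *
p,d,M,k=snap(r,"wrist","w3"); s=r.read_state(); print(s["tool_pos"],s["tcp_rot"],s["time_s"],s["force"])
crop(p,220,0,420,150,4,"c7")
E
```

```text
[0.5254772  0.03672412 0.06438343] [-5.55434405e-01  8.31559856e-01 -4.94329571e-04  7.63575105e-04] 6.475 [-0.43477929 -0.55473128 -4.57209897]
```

View pics/c7.png

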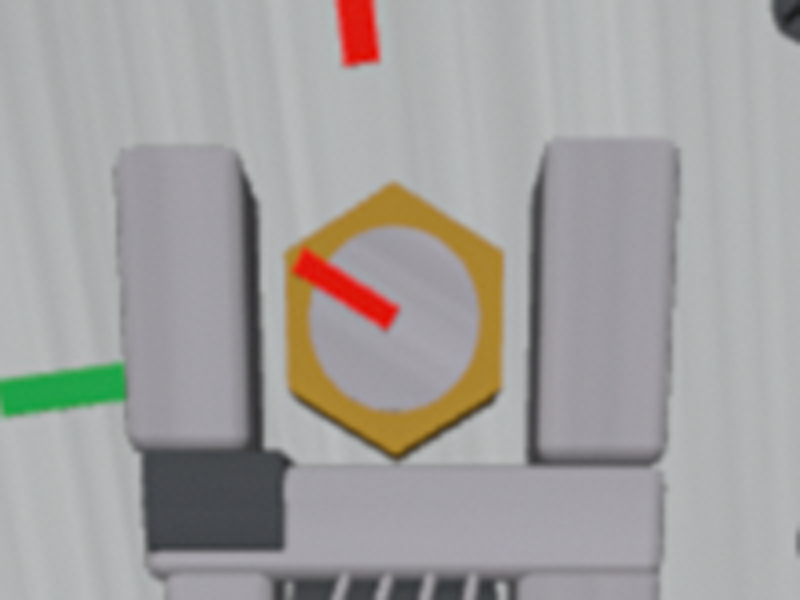

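```bash
python3 - <<'E'
from h import *
p,d,M,k=load("w3")
P=lambda x,y,z: plane(M,k,[220+x/4,y/4],z/1000)[0]*1000
zt=78.0
f=240/np.tan(np.radians(k[0]/2)); z=np.median(d[55:60,375:380]); c=np.array([(377-k[1])/f*z,(57-k[2])/f*z,z]); print("jaw top",M[:3,:3].T@(c-M[:3,3])); zt=(M[:3,:3].T@(c-M[:3,3]))[2]*1000
H=[(393,182),(503,254),(500,392),(397,458),(291,390),(286,256)]
W=np.array([P(*c,50) for c in H]); c=W.mean(0); print("hex",c,np.linalg.norm(W-c,axis=1)); a=np.array([np.degrees(np.arctan2(*(w-c)[1::-1])) for w in W]);print(a, "mean mod60", np.mean((a+52.5+30)%60-30)-52.5)
q=[-5.55434405e-01,8.31559856e-01]; tx=np.degrees(np.arctan2(2*q[0]*q[1],2*q[0]**2-1)); print("toolx",tx)
t=np.radians(tx);u=np.array([np.cos(t),np.sin(t)]);v=np.array([-u[1],u[0]]);o=np.array([525.4,36.7])
for n,q in dict(fo_tip=(678,150),fo_base=(664,450),fi_tip=(546,150),fi_base=(537,450),mi_tip=(240,160),mi_base=(251,440),mo_tip=(116,160),mo_base=(130,440),tipF=(610,138),tipM=(180,146)).items():
    r=P(*q,zt)[:2]-o; print(n,round(r@u,1),round(r@v,1))
r=c[:2]-o; print("hex",r@u,r@v)
E
```

```text
jaw top [ 0.46063818 -0.05776792  0.07512243]
hex [485.61086801 -62.05900826  50.        ] [15.6738368  15.32515627 15.27401217 15.63267248 15.09021029 15.28781111]
[-111.90726636 -171.94751832  126.48380004   68.12665127    7.67533478
  -52.41391014] mean mod60 -52.33048478747263
toolx -112.51873066818696
fo_tip 119.3 -28.5
fo_base 90.2 -28.5
fi_tip 119.4 -14.9
fi_base 90.2 -14.7
mi_tip 118.5 16.7
mi_base 91.3 16.5
mo_tip 118.5 29.6
mo_base 91.3 29.7
tipF 120.4 -21.4
tipM 119.8 22.9
hex 106.46772457436994 1.0678772099288136
```

jog_arm([
  [[0,0,-10],[0,0,0],1],
  [[0,0,-10],[0,0,0],1],
  [[0,0,-6],[0,0,0],1],
  [[0,0,0],[0,0,0],1],
  [[0,0,0],[0,0,0],1],
])

```text
time_s: 7.1
tool_pos: [0.5244, 0.0365, 0.037]
tcp_rot: [-0.555, 0.832, 0.0, -0.0]
force: [-0.9, 0.1, -4.0]
gripper_width: 0.216
```

```bash
python3 - <<'E'
from bench import r
from h import *
p,d,M,k=snap(r,"wrist","w4"); s=r.read_state(); print(s["tool_pos"],s["tcp_rot"],s["time_s"],s["force"],s["torque"])
crop(p,220,0,420,150,4,"c8")
f=240/np.tan(np.radians(k[0]/2))
def D(u,v):
    z=np.median(d[v-2:v+3,u-2:u+3]); c=np.array([(u-k[1])/f*z,(v-k[2])/f*z,z]); return (M[:3,:3].T@(c-M[:3,3])*1000).round(1)
for q in ((258,80),(370,80),(375,60),(322,130),(300,220),(350,220),(306,255),(345,92),(400,20)): print(q,D(*q))
E
```

```text
[0.52447469 0.03651617 0.03705035] [-5.55355790e-01  8.31612857e-01 -3.06321823e-05  4.01807217e-05] 7.15 [ 0.25170308 -0.59477011 -4.10196743] [ 0.21293692  0.00192398 -0.03889988]
(258, 80) [509.8 -69.2  48.3]
(370, 80) [465.8 -50.8  48.5]
(375, 60) [461.2 -57.2  48.4]
(322, 130) [492.5 -39.9  48.6]
(300, 220) [517.6  -6.5  49.8]
(350, 220) [495.9   2.5  49.9]
(306, 255) [522.1  10.8  49.3]
(345, 92) [477.3 -50.5  48.4]
(400, 20) [441.  -70.8  29.1]
```

View pics/c8.png

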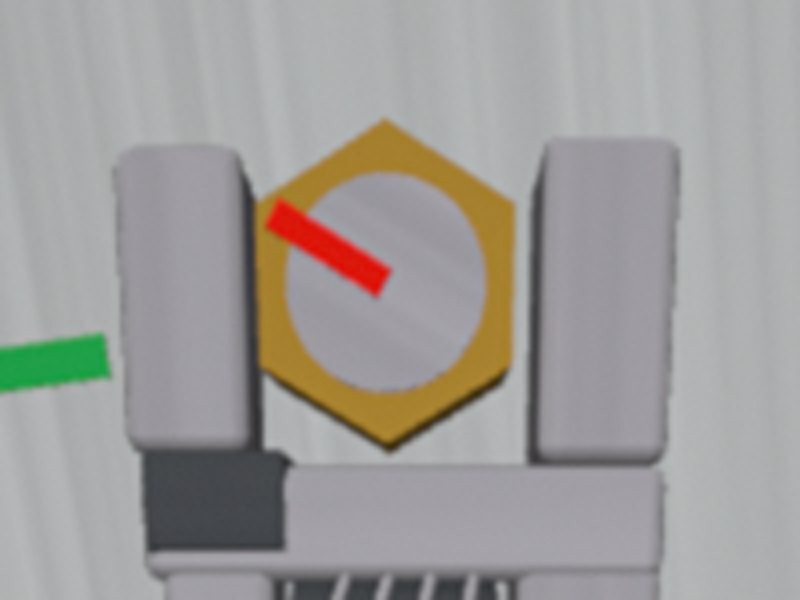

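jog_arm([
  [[0,0,-1.5],[0,0,0],1],
  [[0,0,-1],[0,0,0],1],
  [[0,0,0],[0,0,0],1],
  [[0,0,0],[0,0,0],0],
  [[0,0,0],[0,0,0],0],
  [[0,0,0],[0,0,0],0],
])

```text
time_s: 7.9
tool_pos: [0.5244, 0.0365, 0.0344]
tcp_rot: [-0.555, 0.832, -0.0, -0.0]
force: [0.9, -0.3, 0.6]
gripper_width: 0.489
```

```bash
python3 - <<'E'
from bench import r
from h import *
p,d,M,k=snap(r,"wrist","w5"); s=r.read_state(); print(s["tool_pos"],s["time_s"],s["force"],s["torque"],s["gripper_width"])
crop(p,220,0,420,150,4,"c9")
f=240/np.tan(np.radians(k[0]/2))
def D(u,v):
    z=np.median(d[v-2:v+3,u-2:u+3]); c=np.array([(u-k[1])/f*z,(v-k[2])/f*z,z]); return (M[:3,:3].T@(c-M[:3,3])*1000).round(1)
for q in ((258,80),(370,80),(375,60),(322,130),(300,220),(350,220),(306,255),(345,92),(400,20)): print(q,D(*q))
E
```

```text
[0.52438625 0.03651141 0.03445032] 7.95 [-0.22347954 -0.76139689 -0.56975975] [0.04706122 0.11931223 0.05989741] 0.49768442375285243
(258, 80) [509.6 -68.9  47.2]
(370, 80) [466.  -50.7  47.2]
(375, 60) [461.3 -57.1  47. ]
(322, 130) [492.4 -39.9  47.4]
(300, 220) [517.7  -6.4  46.8]
(350, 220) [495.8   2.6  47.1]
(306, 255) [522.2  11.   46. ]
(345, 92) [477.5 -50.4  48.1]
(400, 20) [441.7 -70.3  29.1]
```

View pics/w5.png

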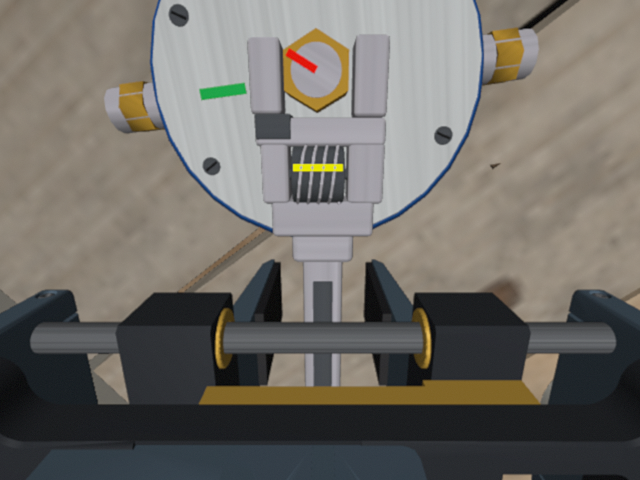

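jog_arm([
  [[0,0,20],[0,0,0],0],
  [[0,0,22],[0,0,0],0],
  [[-9,-24,0],[0,0,0],1],
  [[-9,-24,0],[0,0,0],1],
  [[0,0,0],[0,0,0],1],
  [[0,0,0],[0,0,0],1],
  [[0,0,0],[0,0,0],1],
  [[0,0,-10],[0,0,0],1],
  [[0,0,0],[0,0,0],1],
])

```text
time_s: 9.07
tool_pos: [0.5058, -0.0112, 0.0655]
tcp_rot: [-0.556, 0.831, 0.0, -0.001]
force: [0.9, 0.0, 0.2]
gripper_width: 0.006
```

```bash
python3 - <<'E'
from bench import r
from h import *
p,d,M,k=snap(r,"wrist","w6"); s=r.read_state(); print(s["tool_pos"],s["time_s"],s["force"],s["torque"],s["gripper_width"])
p,d,M,k=snap(r,"top","t6"); crop(p,330,180,430,280,6,"c10")
E
```

```text
[ 0.50600271 -0.01121441  0.0657973 ] 9.125 [ 0.36511771 -0.3086241  -0.17126664] [ 0.11080364  0.09350332 -0.03550788] 0.002937366515510808
```

View pics/w6.png

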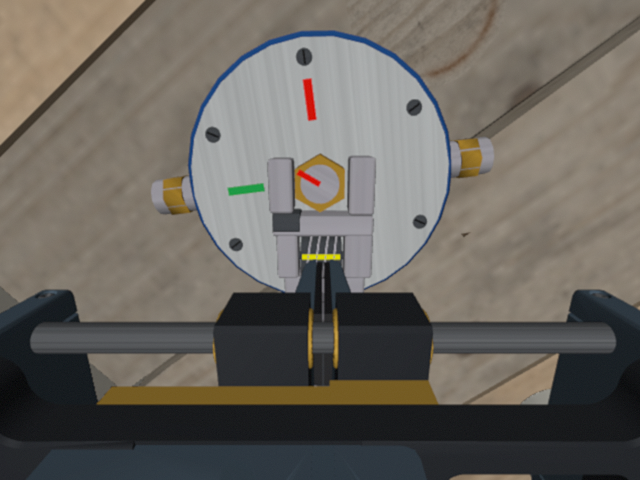

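jog_arm([
  [[0,0,-6],[0,0,0],1],
  [[0,0,-2],[0,0,0],1],
  [[0,0,0],[0,0,0],1],
])

```text
time_s: 9.55
tool_pos: [0.5064, -0.0114, 0.0586]
tcp_rot: [-0.555, 0.832, 0.0, -0.0]
force: [-2.5, 0.9, 6.9]
gripper_width: 0.002
```

jog_arm([
  [[0,0,-0.4],[0,0,0],1],
  [[-2.1,-5.1,0],[0,0,0],1],
  [[-2.1,-5.1,0],[0,0,0],1],
])

```text
time_s: 9.93
tool_pos: [0.5023, -0.0214, 0.0584]
tcp_rot: [-0.555, 0.832, 0.0, 0.0]
force: [-2.9, 5.8, 12.5]
gripper_width: 0.008
```

jog_arm([
  [[-2.1,-5.1,0],[0,0,0],1],
  [[-2.1,-5.1,0],[0,0,0],1],
])

```text
time_s: 10.18
tool_pos: [0.498, -0.0317, 0.0584]
tcp_rot: [-0.555, 0.832, 0.0, 0.0]
force: [-3.0, 6.6, 12.5]
gripper_width: 0.003
```

```bash
python3 - <<'E'
from bench import r
from h import *
p,d,M,k=snap(r,"wrist","w7"); s=r.read_state(); print(s["tool_pos"],s["time_s"],s["force"],s["torque"],s["gripper_width"])
crop(p,240,120,440,270,4,"c11")
E
```

```text
[ 0.4978446  -0.03205381  0.05840404] 10.225 [-3.08626247  5.80943535 12.97232064] [1.0880606  0.74637369 0.07206356] 0.0027302558082020994
```

View pics/w7.png

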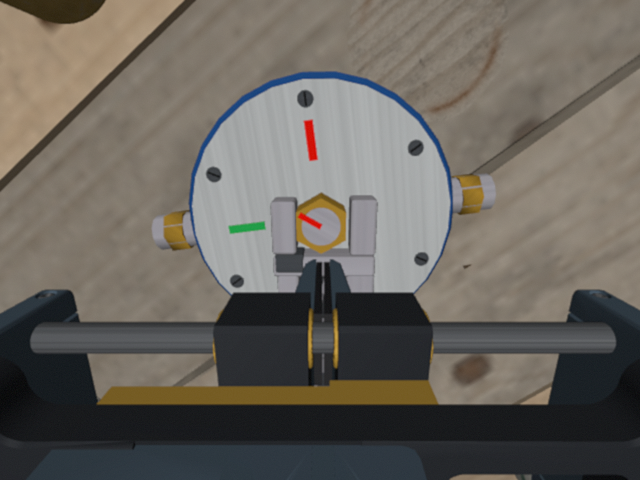

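View pics/c11.png

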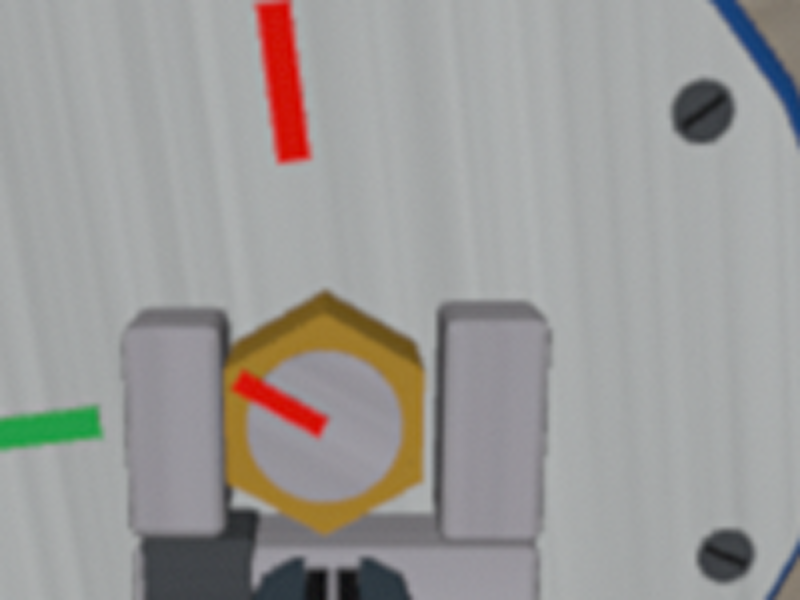

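jog_arm([
  [[0,0,5],[0,0,0],1],
  [[8.4,20.4,0],[0,0,0],1],
  [[0,0,0],[0,0,0],1],
  [[0,0,-5],[0,0,0],1],
  [[0,0,0],[0,0,0],1],
  [[-2.1,-5.1,0],[0,0,0],1],
  [[-2.1,-5.1,0],[0,0,0],1],
  [[-2.1,-5.1,0],[0,0,0],1],
  [[-2.1,-5.1,0],[0,0,0],1],
])

```text
time_s: 11.35
tool_pos: [0.4985, -0.0323, 0.0585]
tcp_rot: [-0.555, 0.832, -0.0, 0.001]
force: [0.9, 3.6, 11.5]
gripper_width: 0.004
```

```bash
python3 - <<'E'
from bench import r
from h import *
p,d,M,k=snap(r,"wrist","w8"); s=r.read_state(); print(s["tool_pos"],s["time_s"],s["force"],s["torque"],s["gripper_width"])
crop(p,240,120,440,270,4,"c12")
E
```

```text
[ 0.4983618  -0.03269496  0.05843617] 11.4 [-0.48672895  3.49302025 11.95713554] [ 0.85402891  0.05860668 -0.05044537] 0.0018243274361318662
```

View pics/c12.png

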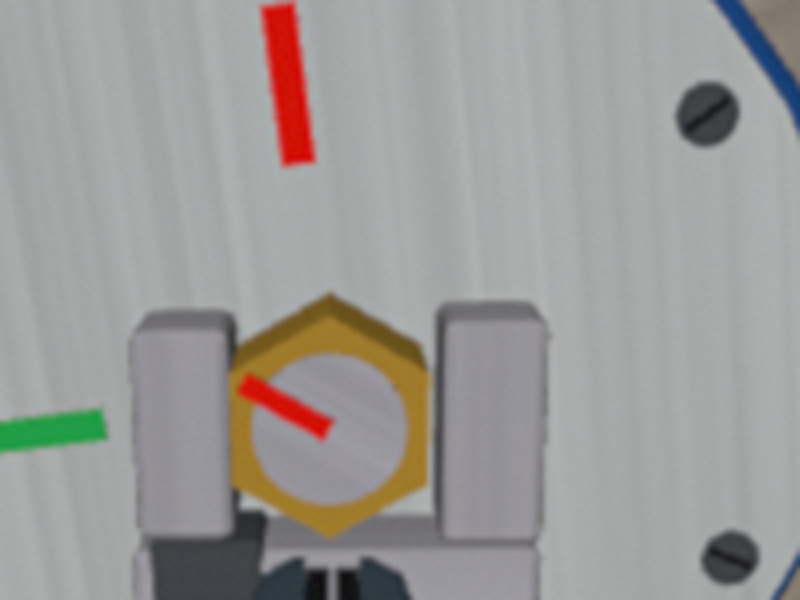

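jog_arm([
  [[0,0,5],[0,0,0],1],
  [[8.4,20.4,0],[0,0,0],1],
  [[0,0,0],[0,0,0],1],
  [[0,0,-5],[0,0,0],1],
  [[0,0,0],[0,0,0],1],
  [[-2.1,-5.1,0],[0,0,0],1],
  [[-2.1,-5.1,0],[0,0,0],1],
  [[-2.1,-5.1,0],[0,0,0],1],
  [[-2.1,-5.1,0],[0,0,0],1],
])

```text
time_s: 12.52
tool_pos: [0.4987, -0.0324, 0.0585]
tcp_rot: [-0.555, 0.832, -0.0, 0.001]
force: [2.4, 3.7, 10.1]
gripper_width: 0.003
```

```bash
python3 - <<'E'
from bench import r
from h import *
p,d,M,k=snap(r,"wrist","w9"); s=r.read_state(); print(s["tool_pos"],s["time_s"],s["force"],s["torque"],s["gripper_width"])
crop(p,240,120,440,270,4,"c13")
E
```

```text
[ 0.49854699 -0.03281257  0.05843944] 12.575 [ 1.91102761  2.871237   10.88915876] [ 0.72897004 -0.18481953  0.04968588] 0.006996326318527797
```

View pics/c13.png

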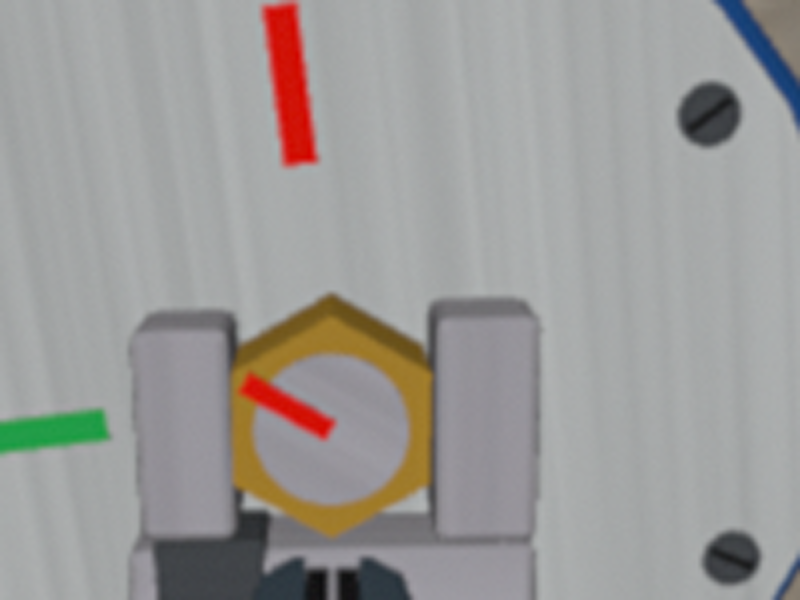

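jog_arm([
  [[0,0,5],[0,0,0],1],
  [[8.4,20.4,0],[0,0,0],1],
  [[0,0,0],[0,0,0],1],
  [[0,0,-5],[0,0,0],1],
  [[0,0,0],[0,0,0],1],
  [[-2.1,-5.1,0],[0,0,0],1],
  [[-2.1,-5.1,0],[0,0,0],1],
  [[-2.1,-5.1,0],[0,0,0],1],
  [[-2.1,-5.1,0],[0,0,0],1],
])

```text
time_s: 13.7
tool_pos: [0.4988, -0.0323, 0.0585]
tcp_rot: [-0.555, 0.832, -0.0, 0.001]
force: [3.4, 8.0, 11.0]
gripper_width: 0.005
```

```bash
python3 - <<'E'
from bench import r
from h import *
p,d,M,k=snap(r,"wrist","w10"); s=r.read_state(); print(s["tool_pos"],s["time_s"],s["force"],s["torque"],s["gripper_width"])
crop(p,240,120,440,270,4,"c14")
E
```

```text
[ 0.49876321 -0.03262851  0.05848716] 13.75 [ 2.58755018  7.13265474 10.19676211] [ 1.40883443 -0.47874185 -0.03054324] 0.0033658922888629085
```

View pics/c14.png

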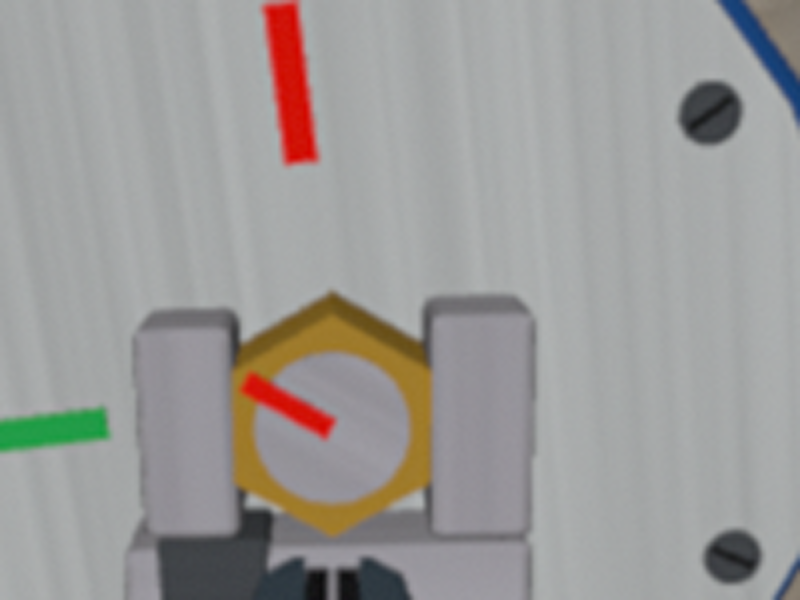

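jog_arm([
  [[0,0,5],[0,0,0],1],
  [[8.4,20.4,0],[0,0,0],1],
  [[0,0,0],[0,0,0],1],
  [[0,0,-5],[0,0,0],1],
  [[0,0,0],[0,0,0],1],
  [[-2.1,-5.1,0],[0,0,0],1],
  [[-2.1,-5.1,0],[0,0,0],1],
])

```text
time_s: 14.62
tool_pos: [0.5027, -0.0217, 0.0585]
tcp_rot: [-0.555, 0.832, 0.0, 0.001]
force: [1.3, 12.8, 13.0]
gripper_width: 0.0
```

jog_arm([
  [[-2.1,-5.1,0],[0,0,0],1],
  [[-2.1,-5.1,0],[0,0,0],1],
])

```text
time_s: 14.88
tool_pos: [0.499, -0.0321, 0.0585]
tcp_rot: [-0.555, 0.832, -0.0, 0.001]
force: [3.1, 9.0, 9.7]
gripper_width: 0.008
```

```bash
python3 - <<'E'
from bench import r
from h import *
p,d,M,k=snap(r,"wrist","w11"); s=r.read_state(); print(s["tool_pos"],s["time_s"],s["force"],s["torque"],s["gripper_width"])
crop(p,240,120,440,270,4,"c15")
E
```

```text
[ 0.49881382 -0.03248728  0.05850616] 14.925 [ 3.05688075  8.61473522 10.06661828] [ 1.76954567 -0.60739597  0.02319941] 0.006633258427778017
```

View pics/c15.png

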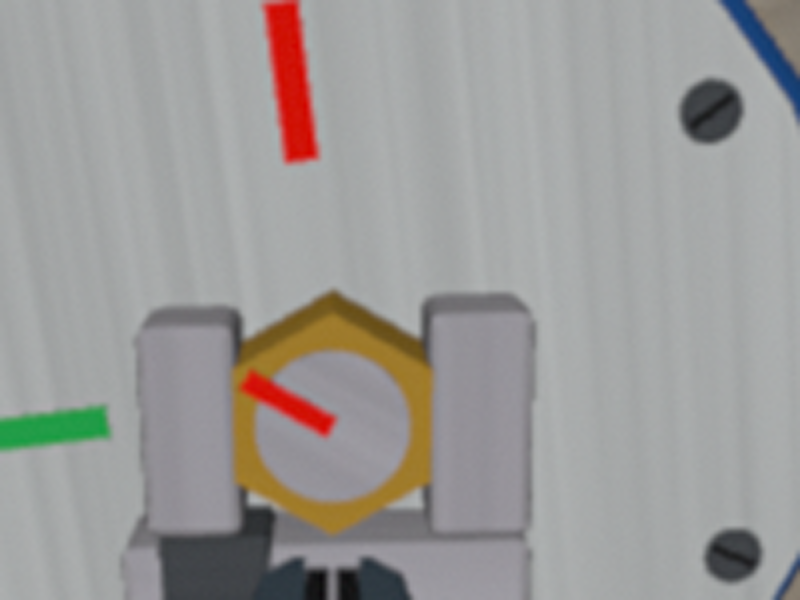

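jog_arm([
  [[0,0,10],[0,0,0],1],
  [[0,0,12],[0,0,0],1],
  [[13,34.5,0],[0,0,0],0],
  [[13,34.5,0],[0,0,0],0],
  [[0,0,0],[0,0,0],0],
  [[0,0,0],[0,0,0],0],
])

```text
time_s: 15.68
tool_pos: [0.5236, 0.0368, 0.0802]
tcp_rot: [-0.556, 0.831, 0.0, -0.0]
force: [-0.5, 0.1, -0.3]
gripper_width: 0.412
```

```bash
python3 - <<'E'
from bench import r
from h import *
p,d,M,k=snap(r,"wrist","w12"); s=r.read_state(); print(s["tool_pos"],s["tcp_rot"],s["time_s"],s["force"],s["gripper_width"])
E
```

```text
[0.52351131 0.03655821 0.080112  ] [-5.55283495e-01  8.31661107e-01  7.12306833e-05 -1.95749552e-04] 15.725 [-0.29547965  0.55497853  0.46353854] 0.4564548093394195
```

View pics/w12.png

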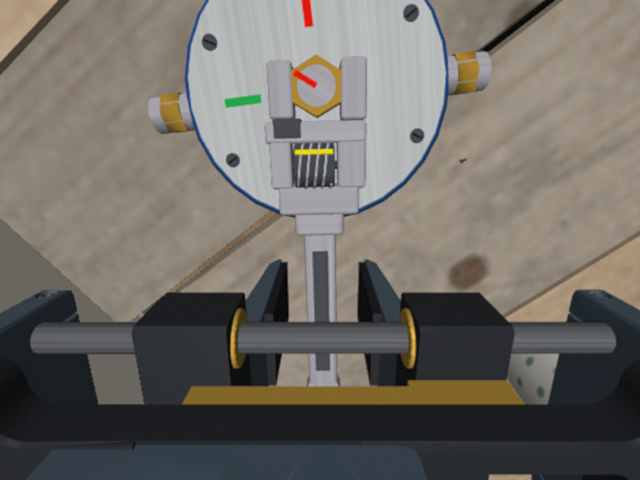

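```bash
python3 - <<'E'
from h import *
p,d,M,k=load("w12")
crop(p,290,40,350,160,5,"c17");crop(p,270,220,370,400,3.3,"c16")
g=p[:,:,:].astype(int).sum(2)
c=[]
for y in list(range(254,285,6))+[352,356,360,364]:
    xs=[x for x in range(308,336) if g[y,x]<330]; c.append(((min(xs)+max(xs))/2,y)); 
print(c)
W=plane(M,k,np.array(c),.046)*1000; f=np.polyfit(W[:,1],W[:,0],1); print(W[[0,-1]],"yaw",np.degrees(np.arctan2(-1,-f[0])))
E
```

```text
[(320.0, 254), (320.0, 260), (320.0, 266), (320.0, 272), (320.5, 278), (320.5, 284), (321.5, 352), (322.5, 356), (322.5, 360), (322.5, 364)]
[[521.32743418  28.07321941  46.        ]
 [551.06541435 103.61505514  46.        ]] yaw -111.45213945207895
```

View pics/c17.png

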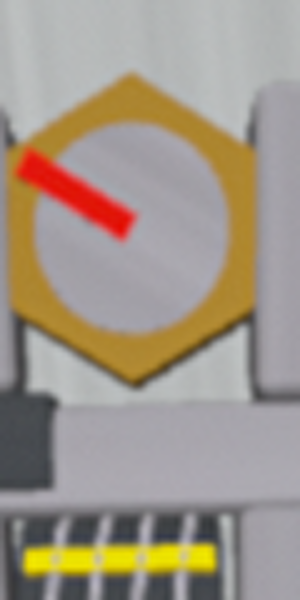

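jog_arm([
  [[1.1,0,-20],[0,0,1],0],
  [[0,0,-20],[0,0,0],0],
  [[0,0,-6],[0,0,0],0],
  [[0,0,0],[0,0,0],0],
  [[0,0,0],[0,0,0],1],
  [[0,0,0],[0,0,0],1],
  [[0,0,0],[0,0,0],1],
  [[0,0,0],[0,0,0],1],
  [[0,0,0],[0,0,0],1],
])

```text
time_s: 16.85
tool_pos: [0.5254, 0.0371, 0.0344]
tcp_rot: [-0.563, 0.827, -0.0, 0.0]
force: [-1.4, -0.4, 6.5]
gripper_width: 0.218
```

```bash
python3 - <<'E'
from bench import r
import numpy as np
s=r.read_state(); print(s["tool_pos"],s["tcp_rot"],s["time_s"],s["force"],s["torque"],s["gripper_width"],s["joints"])
C=np.array([485.5,-62.2]); v=s["tool_pos"][:2]*1000-C; p=v
for i in range(1,12):
    t=-np.radians(5*i); q=np.array([[np.cos(t),-np.sin(t)],[np.sin(t),np.cos(t)]])@v; print(5*i,(q-p).round(1)); p=q
E
```

```text
[0.52538021 0.03713986 0.03435941] [-5.62742694e-01  8.26632084e-01 -1.70079516e-04  1.72180637e-04] 16.85 [-1.38527124 -0.41490256  6.51020251] [-0.03109546  0.29418769  0.24272268] 0.21839805664993667 [ 2.63721553e-02  4.06404916e-01  2.13232149e+00 -1.76350680e-04
  6.02392641e-01 -2.73967889e+00]
5 [ 8.5 -3.9]
10 [ 8.1 -4.6]
15 [ 7.7 -5.3]
20 [ 7.2 -5.9]
25 [ 6.7 -6.5]
30 [ 6.1 -7.1]
35 [ 5.4 -7.6]
40 [ 4.8 -8. ]
45 [ 4.  -8.4]
50 [ 3.3 -8.7]
55 [ 2.5 -9. ]
```

jog_arm([
  [[8.5,-3.9,0.5],[0,0,-5],1],
  [[8.1,-4.6,0],[0,0,-5],1],
  [[7.7,-5.3,0],[0,0,-5],1],
  [[0,0,0],[0,0,0],1],
])

```text
time_s: 17.35
tool_pos: [0.5501, 0.0234, 0.0346]
tcp_rot: [-0.45, 0.893, -0.0, 0.001]
force: [4.8, 2.3, -2.8]
gripper_width: 0.219
```

```bash
python3 - <<'E'
from bench import r
from h import *
p,d,M,k=snap(r,"wrist","w13"); s=r.read_state(); print(s["tool_pos"],s["tcp_rot"],s["time_s"],s["force"],s["torque"],s["gripper_width"])
E
```

```text
[0.54999982 0.02350085 0.03458385] [-4.50507778e-01  8.92772211e-01 -2.08963355e-04  6.90624356e-04] 17.4 [ 5.33629346  1.73406309 -3.57273532] [ 0.48270643 -0.97357142 -0.08848427] 0.21706259702017058
```

View pics/w13.png

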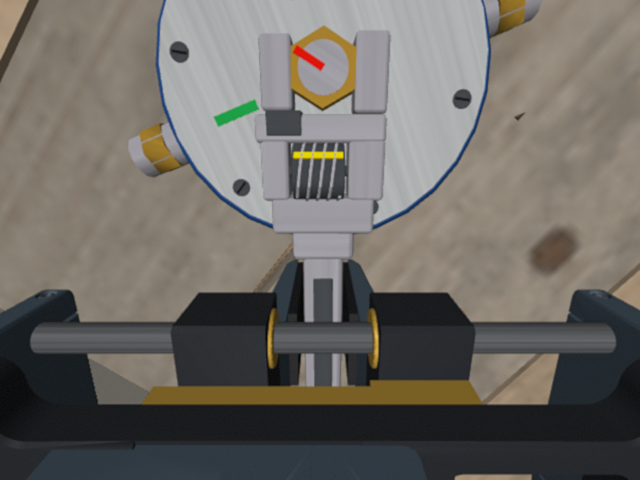

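jog_arm([
  [[7.2,-5.9,0],[0,0,-5],1],
  [[6.7,-6.5,0],[0,0,-5],1],
  [[6.1,-7.1,0],[0,0,-5],1],
  [[5.4,-7.6,0],[0,0,-5],1],
  [[4.8,-8.0,0],[0,0,-5],1],
  [[4.0,-8.4,0],[0,0,-5],1],
  [[0,0,0],[0,0,0],1],
])

```text
time_s: 18.27
tool_pos: [0.5846, -0.0202, 0.0348]
tcp_rot: [-0.204, 0.979, -0.0, 0.001]
force: [7.3, 3.4, -3.4]
gripper_width: 0.215
```

```bash
cat > a.py <<'E'
from bench import r
from h import *
import sys
p,d,M,k=snap(r,"wrist",sys.argv[1]); s=r.read_state(); q=s["tcp_rot"]
C=np.array([485.5,-62.2]);v=s["tool_pos"][:2]*1000-C
print(s["tool_pos"],s["time_s"],s["force"],s["torque"],"toolx",np.degrees(np.arctan2(2*q[0]*q[1],2*q[0]**2-1)),"handle ang",np.degrees(np.arctan2(v[1],v[0])),np.hypot(*v))
crop(p,220,0,420,150,4,sys.argv[1]+"c")
E
python3 a.py w14
```

```text
[ 0.58458207 -0.02005761  0.03480289] 18.325 [ 8.12010723  2.07851864 -3.08281008] [ 0.40602473 -1.33100761 -0.136334  ] toolx -156.4544794409238 handle ang 23.041415065311575 107.6719002402726
```

View pics/w14c.png

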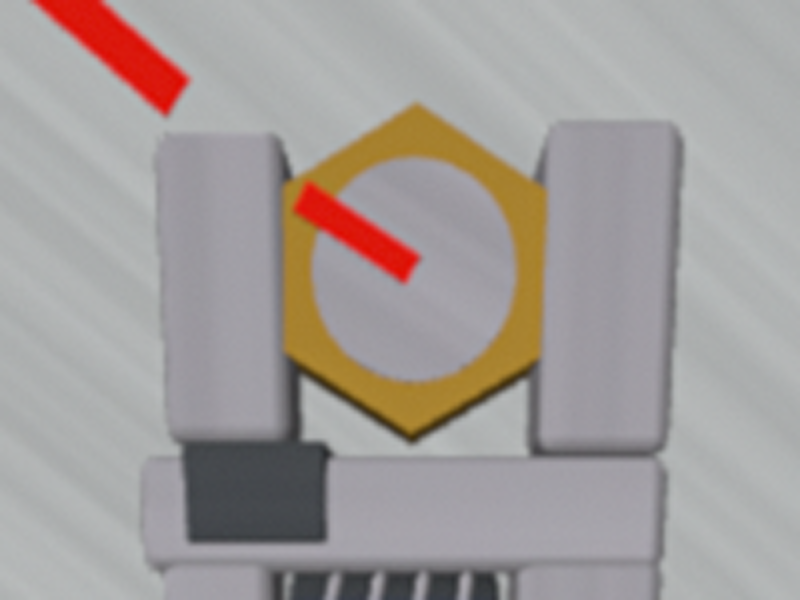

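jog_arm([
  [[2.3,-4.3,0],[0,0,-2.5],1],
  [[2.0,-4.3,0],[0,0,-2.5],1],
  [[0,0,0],[0,0,0],1],
])

```text
time_s: 18.7
tool_pos: [0.5879, -0.0287, 0.0345]
tcp_rot: [-0.161, 0.987, 0.0, 0.0]
force: [2.8, 2.6, -2.2]
gripper_width: 0.217
```

```bash
python3 a.py w15; python3 - <<'E'
from h import *
p,d,M,k=load("w15")
crop(p,200,0,440,180,3.3,"w15d")
E
```

```text
[ 0.58791179 -0.02867819  0.03451491] 18.75 [ 3.90073719  1.96137605 -2.46271045] [ 0.40357596 -0.5967928   0.02669756] toolx -161.45933935247442 handle ang 18.12449827697195 107.7584591603036
```

View pics/w15d.png

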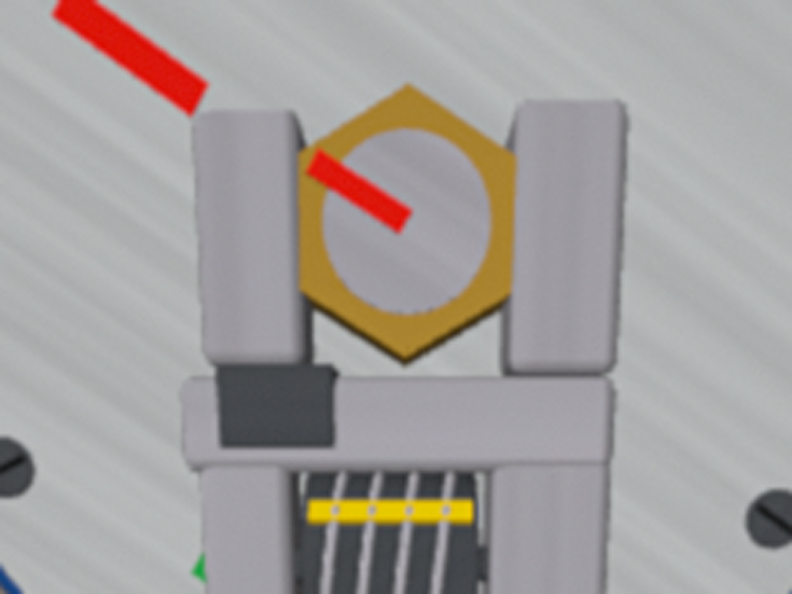

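```bash
python3 - <<'E'
from h import *
p,d,M,k=load("w15")
P=lambda x,y,z: (plane(M,k,[200+x/3.3,y/3.3],z/1000)[0]*1000)[:2]
H=[(407,84),(516,155),(513,296),(405,363),(300,293),(299,153)]
W=np.array([P(*h,50) for h in H]); c=W.mean(0); A=lambda v:np.degrees(np.arctan2(v[1],v[0]))
a=np.array([A(w-c) for w in W]); print(c,a,(a+100+30)%60-30-100, "mean",np.mean((a+100+30)%60-30)-100)
print("ptr",A(P(313,163,50)-c))
i=P(198,100,30); print("red inner",A(i-c),np.linalg.norm(i-c)); m=P(110,40,30);print("red mid",A(m-c))
E
```

```text
[486.1579915  -62.38698791] [-161.69905214  139.10402456   77.56056055   17.68114488  -41.88855867
 -103.34957206] [-101.69905214 -100.89597544 -102.43943945 -102.31885512 -101.88855867
 -103.34957206] mean -102.09857548260608
ptr -103.15660937417367
red inner -105.48024346050126 34.35255527994041
red mid -104.92224007734949
```

jog_arm([
  [[0.6,-1.8,0],[0,0,-1],1],
  [[0.5,-1.8,0],[0,0,-1],1],
  [[0,0,0],[0,0,0],1],
  [[0,0,0],[0,0,0],1],
])

```text
time_s: 19.25
tool_pos: [0.589, -0.0323, 0.0346]
tcp_rot: [-0.144, 0.99, -0.0, 0.0]
force: [3.4, 3.1, -2.3]
gripper_width: 0.215
```

```bash
python3 a.py w16
```

```text
[ 0.58906359 -0.03226119  0.034569  ] 19.3 [ 3.47112094  3.24319604 -3.14387252] [ 0.65513426 -0.68465754  0.00755944] toolx -163.49796766396554 handle ang 16.12385659001236 107.8042227242722
```

jog_arm([
  [[0.5,-1.8,0],[0,0,-1],1],
  [[0,0,0],[0,0,0],1],
])

```text
time_s: 19.55
tool_pos: [0.5896, -0.0341, 0.0346]
tcp_rot: [-0.135, 0.991, 0.0, 0.0]
force: [4.3, 3.4, -2.2]
gripper_width: 0.214
```

```bash
python3 a.py w17
```

```text
[ 0.58957541 -0.03409964  0.03456425] 19.6 [ 2.99915504  4.34926364 -2.19176542] [ 0.72907063 -0.70263328  0.06999261] toolx -164.5127377864194 handle ang 15.109575580484025 107.80222883171571
```

View pics/w17c.png

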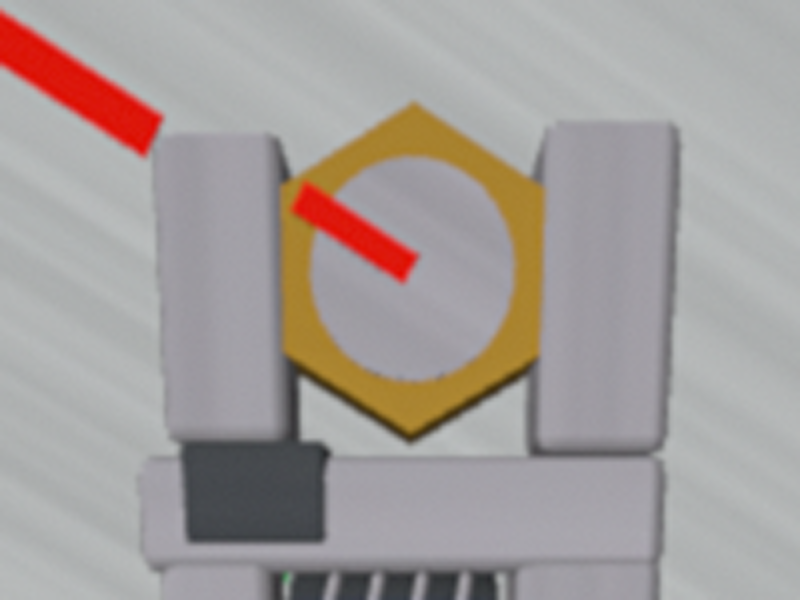

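jog_arm([
  [[0.4,-1.8,0],[0,0,-1],1],
  [[0,0,0],[0,0,0],1],
])

```text
time_s: 19.85
tool_pos: [0.5899, -0.0358, 0.0346]
tcp_rot: [-0.126, 0.992, 0.0, 0.0]
force: [3.4, 4.9, -2.3]
gripper_width: 0.218
```

```bash
python3 a.py w18
```

```text
[ 0.58992716 -0.03583012  0.03455282] 19.9 [ 4.227352    4.41440976 -2.06960701] [ 0.80558458 -0.73583855  0.11028535] toolx -165.50191413803182 handle ang 14.172019415026222 107.70516585660442
```

```bash
python3 - <<'E'
from h import *
p,d,M,k=load("w18")
crop(p,200,0,440,180,3.3,"w18d")
E
```

```text
(no output)
```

View pics/w18d.png

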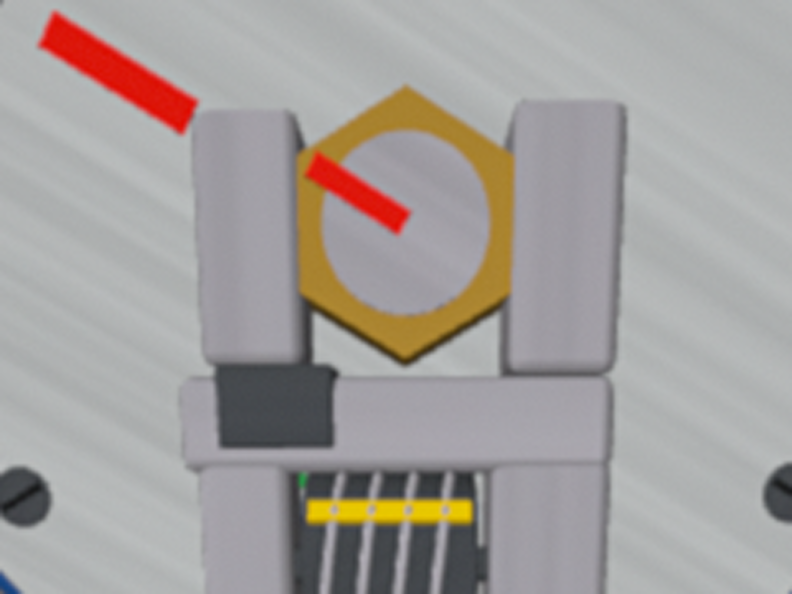

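jog_arm([
  [[-0.4,0.8,0],[0,0,0.5],1],
  [[0,0,0],[0,0,0],0],
  [[0,0,0],[0,0,0],0],
  [[0,0,0],[0,0,0],0],
  [[0,0,15],[0,0,0],0],
  [[0,0,30],[0,0,0],0],
  [[0,0,40],[0,0,0],0],
  [[0,0,0],[0,0,0],0],
  [[0,0,0],[0,0,0],0],
])

```text
time_s: 21.02
tool_pos: [0.5893, -0.0351, 0.1197]
tcp_rot: [-0.13, 0.991, -0.0, 0.0]
force: [0.1, 0.6, 0.6]
gripper_width: 0.501
```

```bash
python3 a.py w19; python3 - <<'E'
from h import *
p,d,M,k=load("w19")
crop(p,220,20,420,170,4,"w19d")
f=240/np.tan(np.radians(k[0]/2))
def D(u,v):
    z=np.median(d[v-2:v+3,u-2:u+3]); c=np.array([(u-k[1])/f*z,(v-k[2])/f*z,z]); return (M[:3,:3].T@(c-M[:3,3])*1000).round(1)
np.set_printoptions(suppress=True)
E
```

```text
[ 0.58897584 -0.03509098  0.11909384] 21.075 [ 0.43387282  0.13825361 -1.14805104] [0.04986134 0.00079111 0.02542092] toolx -165.02288720538021 handle ang 14.68064485415523 106.96798354690065
```

View pics/w19.png

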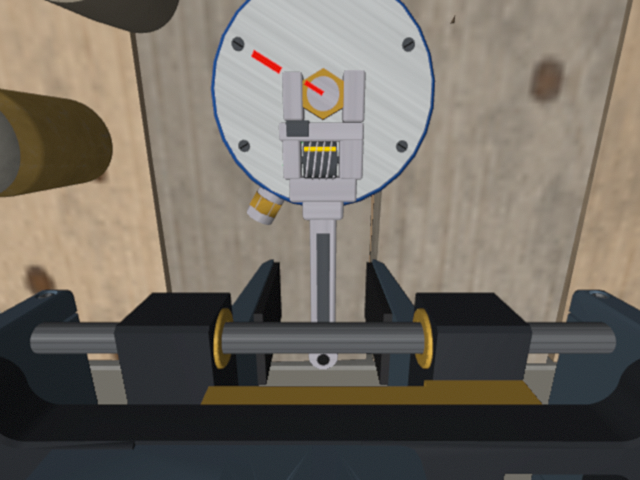

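```bash
python3 - <<'E'
from h import *
np.set_printoptions(suppress=True)
p,d,M,k=load("w19")
f=240/np.tan(np.radians(k[0]/2))
def D(u,v):
    z=np.median(d[v-2:v+3,u-2:u+3]); c=np.array([(u-k[1])/f*z,(v-k[2])/f*z,z]); return (M[:3,:3].T@(c-M[:3,3])*1000).round(1)
for q in ((292,100),(354,100),(290,180),(350,190),(322,208),(314,230),(314,285),(322,100),(400,100)): print(q,D(*q))
E
```

```text
(292, 100) [494.5 -81.4  47.1]
(354, 100) [484.  -41.8  47.2]
(290, 180) [546.1 -70.6  46.4]
(350, 190) [542.  -27.8  47. ]
(322, 208) [559.9 -43.6  46. ]
(314, 230) [577.6 -45.   45. ]
(314, 285) [620.6 -33.9  44.7]
(322, 100) [489.7 -62.2  49.6]
(400, 100) [473.7  -9.3  29.5]
```

View pics/w19d.png

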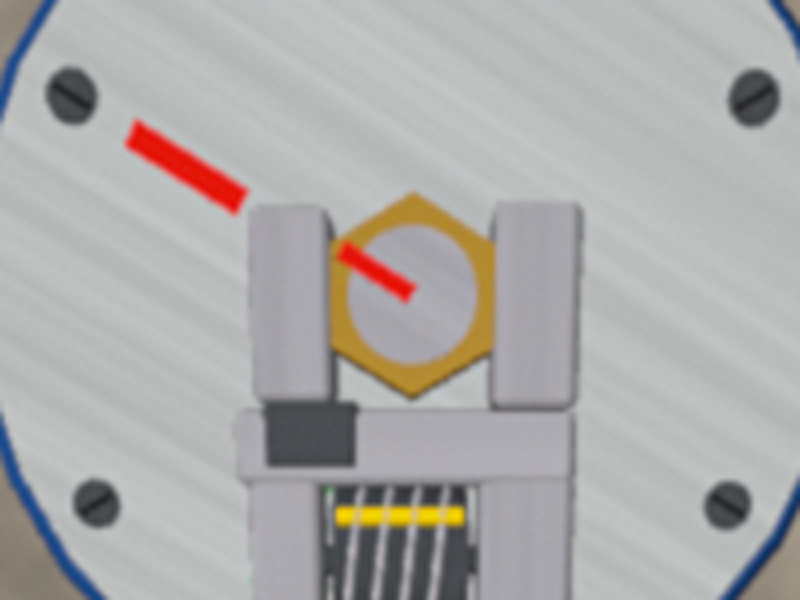

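```bash
python3 -c "
from bench import r
print(r.sign_off()); s=r.read_state(); print(s['time_s'],s['force'])"
```

```text
the job is handed in; nothing more can be done
None
the job is handed in; nothing more can be done
```

The slip line is shut as far as my checks show, and I handed the job in at about 21 s of the 69 s. Sign-off gives no verdict, and I never read the joint values directly.

**What I did:** I picked the wrench up by its handle and set it flat round the hex of the larger valve box. I then rolled the worm with shut fingers in five strokes of about 22 mm, pressing with 10–13 N. After that I gripped the handle again, turned the spindle about 54° clockwise, let go and backed off.

**Last checks:**
- **Jaw:** On the last two strokes the drag on the worm rose from 3–5 N to 9–12 N and the finger slipped. The pointer had not visibly moved up to then. In the final picture the jaws touch both flats of the hex.
- **Spindle:** The pointer lies in line with the red dash to within about a degree, with a turn of about 1.57 rad.
- **Closed stop:** The turning moment rose gradually, from about 0.25 to 0.49 N m over the last 2°, with no sharp knock. I take this as the stop, reached gently.
- **Wrench:** The head tops read 46.4–47.2 mm high, so it is flat to within about 0.02 rad. The hex centre is about 0–2 mm from the wrench's origin.
- **Robot:** After release, the gripper was clear at 119 mm with about zero wrist force.

**What disagreed:** The wrist depth reads about 1 mm low, showing the head at 47 mm where 48 is expected; I put this down to calibration. I did not measure the cup, jar and mug again, but the arm worked well away from them.

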